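Set the gas selector to purge and start it

ROBOT

A 6-joint arm with a two-finger parallel gripper is mounted at the origin on a cart in front of the work surface, level with it; the furniture and walls round the work are solid. World frame = base frame: x ahead of the robot, y to its left, z up, the work surface at z = 0. Lengths are in mm, angles in rad, forces in N, time in s.
With the tool pointing down it reaches from about 350 to 875 mm from the base axis. Payload 4.2 kg.
Tool frame: the origin (TCP) lies between the finger pads; the fingertips stand 14 mm ahead of it and the grasp point (between the pads) lies 5 mm behind it; z points along the fingers, y is the line along which they close (so a half turn about z gives the same grasp; the last joint's range is limited). The gripper opens to 85 mm and grips with 20 to 120 N. Pads are 22 mm wide; open, the fingers measure 114 mm over their backs; the gripper's body (76 mm by 85 mm) begins 54 mm behind the grasp point. The pads swing forward as they close: fully open they stand 13 mm farther back than shut.
Start: joints at [-0.85, 0.385, 0.008, 0, -1.194, -0.259], TCP at [278.486, -559.504, 245.312] pointing down, gripper open.
Joint ranges: [-3.14, 3.14], [-1.21, 2.06], [-1.07, 1.41], [-3.16, 2.05], [-2.99, -0.16], [-3.1, 3.1]. Speed limits (rad/s): [2.79, 2.79, 3.14, 3.14, 3.14, 3.14].

INTERFACE

Orientations are given as a unit quaternion [x, y, z, w].
In Python, from bench import * gives the robot as it stands.
- The arm moves only by the tool carry_out, never from a script. Its argument "motion" is a list of rows, each a list of 7 numbers: the turn, a rotation vector about the tool's x, y, z in rad, then the shift along the tool's x, y, z in mm, then the opening, from -1 (shut) to 1 (fully open), so that 0 is half open. A call has 1 to 5 rows; each row is the pose to reach, as a shift and turn from the pose commanded when the call began, along the tool's axes at that moment; what a row does not reach only later rows make up. A row lasts 1/8 s, in which the tool goes at most 62.5 mm and 10.7 degrees, less where a joint would pass 70% of its speed; a pose out of reach is approached as far as the arm can. A call with a gripper value outside its range is refused whole. The fingers move at their own pace and stop on an object; the grip force is fixed at half the most. Time passes only in rows, so rows that repeat a pose let the fingers close. It gives the time, the measured TCP pose, the force, the opening and the grip force at its end, in the units of the state.
- read_state(): the state, without advancing time (a new reading comes with each control period).
- get_image(name): name is "scene" or "top"; returns a dict with "color" (400x640x3 uint8, blue, green, red), "mtx" (3x3 intrinsics, pixels), "position" and "orientation" of the camera in the world. Camera axes: x right, y down, z forward; pixel columns grow to the right and rows downward; lengths in mm; the calibration is good to about 2 mm. A picture is of the moment at which its call begins. There is no depth.
- job_done(): hands the job in; it is judged then, once.
The state is a dict: "clock": time; "joints": joint angles; "joint_vel": joint speeds; "joint_efforts": joint torques, N m; "position": TCP position; "ee_rot": TCP orientation; "contact_force": force on the tool from outside, world axes, zero at the start; "wrist_torque": the same for the moment, N m; "gripper_width": finger opening in mm; "grasp_force": force on a finger pad.
Only numpy, scipy, OpenCV 4.12 (cv2) and the standard library are available. Lean on these libraries where they do the work, as an engineer would, in place of code of your own. Each camera call takes 0.05 s, during which the arm holds its last target. There are 200 camera calls.

TASK

Push the crossbar of the gas selector lever forward, past its middle notch (yellow mark), until it rests against the far stop (blue mark), and then press the green start button all the way down and let it come up again. Only push with the fingertips: do not pinch the crossbar between the fingers, do not press the green button before the lever is home, and leave the red stop button, the vials and the syringe alone.

Things in the scene. Friction and masses are not known exactly. Their poses are not given: they have to be found in the camera images.
- selector: Gas selector, fixed: grey base plate 140x100x12 mm with an aluminium drum (diameter 76, 56 mm along the selector's y, axis 55 mm up, top 93 mm up). Origin under the plate's centre, z up. The lever swings from its -x side to its +x side. White, yellow and blue marks on the drum, in this order toward +x, show closed, run and purge.
- lever (a joint): Lever angle about the drum axis, rad: 0 closed, leaning 0.5 from upright to the selector's -x (white); 0.5 upright, first notch (yellow); 1.0 hard far stop, leaning 0.5 to +x (blue). Starts near 0. Sprung: about 10 N at the crossbar leaves the start, it then jumps into the notch; about 9 N leaves the notch. Let go at 0.25 to 0.75 it returns to the notch; past 0.82 it snaps to 1.0 and stays.
- bar_centre (a point): Centre of the lever's crossbar, 110 mm from the pivot line; 152 mm up at both ends of the swing, 165 upright. The bar lies along the selector's y: 96 mm long, 16 high (along the lever), 18 thick; back black rubber, front orange. Push its black back (-x side); touching back and front at once counts as pinching. Two steel arms 74 mm apart, 7 mm thick, carry it; below the bar it is open to the drum.
- start_top (a point): Centre of the top of the green start button: cap of diameter 26 mm, its top 18 mm above the bench, in a fixed round black housing of diameter 42 mm, 12 mm high; fully down the cap is flush with it. Press straight down; it springs back. Green and red may change places.
- start (a joint): Travel of the green button, m: 0 = up, 0.006 = fully down, which takes 5 N.
- stop_top (a point): Centre of the top of the red stop button, same make as the green one; not to be pressed.
- stop (a joint): Travel of the red button, m: 0 = up, 0.006 = fully down.
- vial_tan: Loose sample vial, tan filling and white cap, diameter 27 mm, 50 mm high, standing. Origin under its centre.
- vial_clear: Loose empty sample vial with black cap, diameter 27 mm, 50 mm high, standing. Origin under its centre.
- syringe: Loose plastic syringe lying on the bench, 25 x 94 x 18 mm. Origin under its centre, length along its y.
Not all that is in view belongs to the job. What is shaped like the part that bears stop_top but turquoise is not meant. What is shaped like the part that bears start_top but turquoise is not meant.

How it is judged (in metres and radians):
On the way, in this order (a step that is already met when the one before it is completed fails the run):
1. the lever is past its notch and against the far stop (value of joint lever above 0.95 rad), for 0.3 s.
2. the green button is pressed down (value of joint start above 0.0045 m), for 0.05 s.
At the end, for the whole second after the job is handed in: The lever rests within 0.05 rad of its far stop (value above 0.95), and both buttons are up again (travel below 1.5 mm) (value of joint lever above 0.95 rad and value of joint each of start, stop below 0.0015 m); the robot touches nothing.
It fails at once if the red stop button is pressed (more than 2.5 mm) (value of joint stop above 0.0025 m).
It fails at once if the green button is pressed (more than 2.5 mm) before the lever has reached its far stop (value of joint start above 0.0025 m and value of joint lever below 0.9 rad).
It fails at once if the crossbar is pinched: fingers press on its back and its front at once (contact force between the fingers and lever_c4 above 1 N and contact force between the fingers and lever_c5 above 1 N).
It fails at once if a vial or the syringe is moved more than 20 mm, lifted or knocked over (distance of any of vial_tan, vial_clear, syringe from where it was at the start of the episode above 0.02 m or angle between any of vial_tan, vial_clear's own z axis and vertical above 0.5 rad).
It also fails if it takes over 48 s, if anything falls off the work surface, if the arm or the gripper's body presses on something with over 40 N, if the wrist force passes 120 N, or if a joint passes its speed limit or range.

## Working session

There is one attempt and no reset: what is moved stays moved. The work goes in short steps, Python scripts to look and compute and a tool call to move; the robot and the scene stay as the last step left them, time stands still between calls to the robot, and variables do not carry over. Pictures are saved under pics/ and viewed, at most 10 in all, crops included, and the job is handed in when it is done.

Besides the shell and the picture viewer there is one more tool, called after "Request:" by a JSON object that holds its "op" and its "data". carry_out: Moves the arm, as the interface text tells. Its arguments: {"type":"object","properties":{"motion":{"type":"array"}},"required":["motion"]}

```bash
mkdir -p pics; ls; python3 - <<'E'
from bench import *
import cv2
s=read_state();print({k:s[k] for k in("clock","position","ee_rot","gripper_width","contact_force")})
for n in("scene","top"):
    d=get_image(n);cv2.imwrite(f"pics/{n}0.png",d["color"]);print(n,d["mtx"],d["position"],d["orientation"])
E
```

```text
pics
{'clock': 0.0, 'position': array([ 278.2610245 , -559.0445387 ,  244.20528722]), 'ee_rot': array([-2.28767403e-01,  9.73480501e-01,  1.04650963e-03, -3.07709112e-04]), 'gripper_width': 85.80543417986043, 'contact_force': array([-0.06094946, -0.61956767,  0.47794582])}
scene [[488.14550033   0.         321.38284634]
 [  0.         488.14550033 201.74067944]
 [  0.           0.           1.        ]] [-201.84007431  121.20535521  637.28764251] [-0.4002857   0.77914353 -0.4312314   0.2162087 ]
top [[418.40724485   0.         325.7361025 ]
 [  0.         418.40724485 206.68611434]
 [  0.           0.           1.        ]] [ 386.72378462 -373.15881591  954.77470787] [-0.70297295  0.70948671 -0.02298364  0.04392489]
```

View pics/scene0.png

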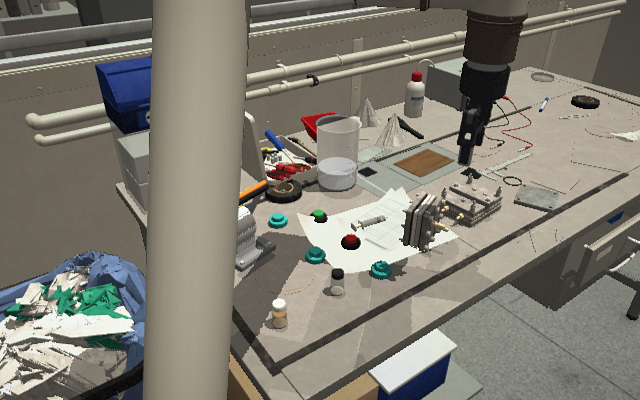

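View pics/top0.png

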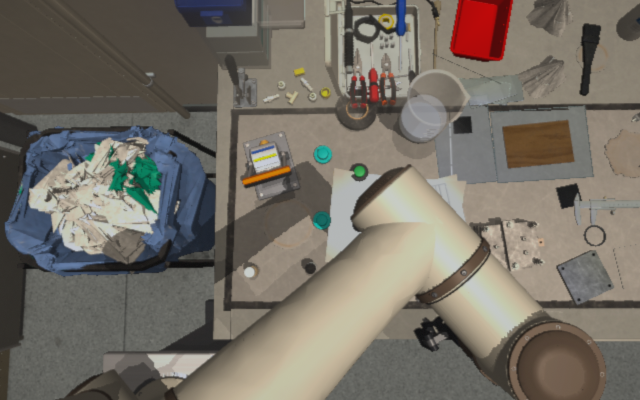

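Scene view: green button (319,215), red (351,242), turquoise decoys (278,220), (315,255), (381,270), vials (279,314) and (337,282), syringe (368,222); the selector is half hidden at (250,240). Top view: selector (266,165) with the orange bar at (266,176), green (360,171), turquoise (323,154) and (321,220); red is under the arm.

Candidates for start: green (360,171 top), against turquoise (323,154), (321,220) and one more in the scene view. I choose the green one. I'll check it and the selector in a crop and measure.

```bash
cat > h.py <<'E'
import numpy as np,cv2
from scipy.spatial.transform import Rotation as R
def ray(d,u,v):
    r=R.from_quat(d["orientation"]).as_matrix()@np.linalg.solve(d["mtx"],[u,v,1.]);return np.array(d["position"]),r/np.linalg.norm(r)
def onz(d,u,v,z):
    p,r=ray(d,u,v);return p+r*(z-p[2])/r[2]
def tri(*obs):
    A=np.zeros((3,3));b=np.zeros(3)
    for d,u,v in obs:
        p,r=ray(d,u,v);M=np.eye(3)-np.outer(r,r);A+=M;b+=M@p
    x=np.linalg.solve(A,b);return x,[float(np.linalg.norm(np.cross(x-ray(*o)[0],ray(*o)[1]))) for o in obs]
def blobs(img,lo,hi,amin=15):
    m=cv2.inRange(cv2.cvtColor(img,cv2.COLOR_BGR2HSV),lo,hi)
    n,_,s,c=cv2.connectedComponentsWithStats(m)
    return [(c[i].round(1).tolist(),s[i].tolist()) for i in range(1,n) if s[i][4]>=amin]
E
python3 - <<'E'
from bench import *
from h import *
t=get_image("top");s=get_image("scene")
a=cv2.resize(t["color"][115:235,225:385],None,fx=5,fy=5,interpolation=cv2.INTER_CUBIC)
cv2.imwrite("pics/c1.png",a)
b=cv2.resize(s["color"][190:290,230:390],None,fx=5,fy=5,interpolation=cv2.INTER_CUBIC)
cv2.imwrite("pics/c2.png",b)
for n,d in(("t",t),("s",s)):
    print(n,"green",blobs(d["color"],(50,120,40),(75,255,255)))
    print(n,"teal",blobs(d["color"],(80,100,40),(98,255,255)))
    print(n,"orange",blobs(d["color"],(8,150,100),(22,255,255)))
    print(n,"red",[x for x in blobs(d["color"],(0,170,50),(6,255,255),30)])
for n,u,v,z in(("bar",266,176,152),("green",360,171,18),("teal",323,154,18),("teal2",321,220,18),("vialw",250,271,50),("vialk",309,266,50)):print(n,onz(t,u,v,z).round())
for n,u,v,z in(("green",319,213,18),("red",351,240,18),("teal",278,218,18),("t2",315,253,18),("t3",381,268,18),("vw",279,303,50),("vk",337,273,50),("syr",368,222,9)):print(n,onz(s,u,v,z).round())
E
```

```text
t green [([359.1, 170.9], [354, 166, 11, 11, 97])]
t teal [([322.5, 154.2], [314, 146, 18, 18, 249]), ([88.8, 156.1], [84, 152, 10, 8, 43]), ([145.0, 179.7], [127, 155, 35, 57, 963]), ([118.4, 175.7], [110, 161, 17, 30, 309]), ([20.1, 190.9], [19, 187, 3, 8, 19]), ([321.3, 219.9], [313, 211, 18, 18, 250])]
t orange [([517.7, 135.1], [515, 134, 6, 4, 15]), ([263.6, 141.9], [261, 141, 7, 3, 16]), ([265.6, 175.0], [242, 166, 49, 19, 321])]
t red [([481.1, 28.7], [450, 0, 63, 61, 3169]), ([373.1, 75.7], [371, 70, 6, 12, 55]), ([373.9, 92.8], [371, 85, 7, 16, 97])]
s green [([318.2, 214.0], [313, 210, 11, 9, 80])]
s teal [([277.4, 220.4], [269, 213, 18, 16, 218]), ([314.5, 255.3], [305, 247, 20, 17, 270]), ([380.9, 270.0], [371, 261, 21, 18, 294]), ([97.7, 299.9], [76, 283, 44, 35, 605]), ([44.7, 288.5], [41, 286, 8, 8, 23]), ([63.9, 300.8], [50, 286, 25, 30, 238]), ([6.9, 312.4], [4, 308, 7, 9, 28]), ([18.7, 315.3], [12, 311, 17, 9, 50]), ([105.9, 341.6], [87, 335, 36, 14, 227])]
s orange [([252.1, 188.7], [239, 180, 28, 19, 148])]
s red [([313.0, 122.7], [301, 112, 36, 29, 240]), ([289.7, 168.1], [284, 165, 12, 8, 43]), ([350.3, 238.8], [345, 234, 12, 10, 87])]
bar [ 524. -234.  152.]
green [ 556. -424.   18.]
teal [ 596. -340.   18.]
teal2 [ 446. -335.   18.]
vialw [ 335. -182.   50.]
vialk [ 345. -310.   50.]
green [ 552. -424.   18.]
red [ 430. -419.   18.]
teal [ 589. -337.   18.]
t2 [ 438. -332.   18.]
t3 [ 325. -410.   18.]
vw [ 329. -180.   50.]
vk [ 334. -307.   50.]
syr [ 470. -501.    9.]
```

View pics/c1.png

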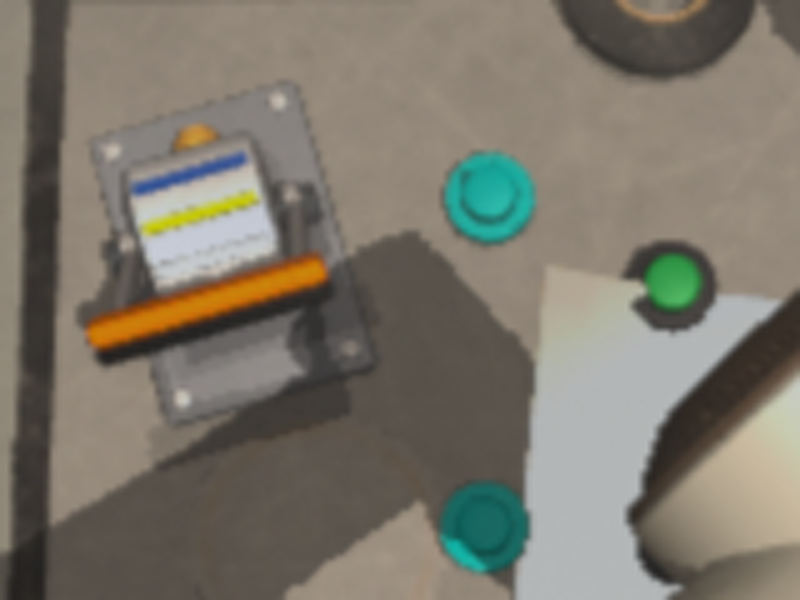

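View pics/c2.png

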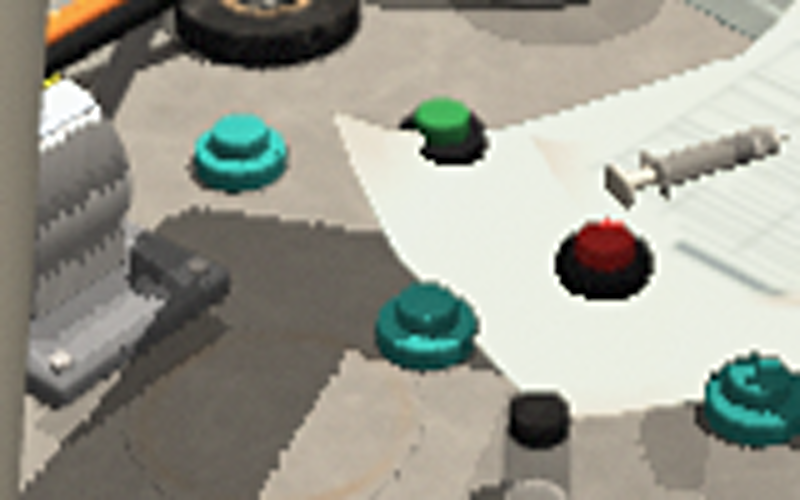

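The crops show the green cap clearly at top px (359,171), with turquoise decoys separate. The bar leans toward -x (white end), with orange on top and the black back at the lower edge (crop 88–328, 268–355). Now I'll get the selector pose from the plate corners and the bar from both views.

```bash
python3 - <<'E'
from bench import *
from h import *
t=get_image("top");s=get_image("scene")
c=[onz(t,225+u/5,115+v/5,12)[:2] for u,v in((92,140),(290,82),(374,362),(170,425))] # +x+y,+x-y,-x-y,-x+y
c=np.array(c);o=c.mean(0);ex=c[0]+c[1]-c[2]-c[3];yaw=np.arctan2(ex[1],ex[0])
print("plate",c.round(),o.round(1),"sides",[np.linalg.norm(c[i]-c[i-1]).round() for i in range(4)],"yaw",yaw.round(3))
X=np.array([np.cos(yaw),np.sin(yaw)])
print("pred bar",(o-X*110*np.sin(.5)).round(1))
for u,v in((88,330),(328,268),(105,358),(325,293)):
    p=onz(t,225+u/5,115+v/5,155);print((p[:2]-o)@X,(p[:2]-o)@[-X[1],X[0]])
print("bar right back end",tri((t,290,173),(s,230+215/5,190+280/5)))
print("green",tri((t,359.1,170.9),(s,318.2,214)))
print("green z18",onz(t,359.1,170.9,18),onz(s,318.2,213,18))
p=read_state();r=R.from_quat(p["ee_rot"]).as_matrix();print(p["position"],r.round(3),p["gripper_width"])
E
```

```text
plate [[ 626. -156.]
 [ 652. -248.]
 [ 521. -287.]
 [ 493. -194.]] [ 573.2 -221.2] sides [np.float64(138.0), np.float64(95.0), np.float64(137.0), np.float64(97.0)] yaw 0.28
pred bar [ 522.6 -235.7]
-47.255908264986445 47.631040322308756
-50.83806411438022 -48.7047502977828
-59.76074234783735 44.18798700949172
-59.94979281669559 -44.87246037882754
bar right back end (array([ 546.25384208, -276.52606155,   -3.56208892]), [17.53738601417847, 17.53738601417844])
green (array([ 556.37016783, -423.07300642,   13.60579318]), [1.2327804024332323, 1.232780402433257])
green z18 [ 556.35607009 -421.88685474   18.        ] [ 553.51165175 -422.51221784   18.        ]
[ 278.41000654 -559.36661449  244.93584421] [[-0.895 -0.446 -0.   ]
 [-0.446  0.895  0.001]
 [ 0.     0.001 -1.   ]] 85.04749493661622
```

Bar length comes out at 96 mm when cast at 155 mm height, and the plate at 138x96, so both are consistent. Green is at (555,-422). Moving to behind the bar, shut, tool -x along the push.

Request:
{"op": "carry_out", "data": {"motion": [[0,0,0.05,-50,32,0,-1],[0,0,0.1,-100,64,0,-1],[0,0,0.15,-150,96,0,-1],[0,0,0.182,-200,128,0,-1],[0,0,0.182,-250,160,0,-1]]}}

```text
clock: 0.92
position: [431.8, -303.2, 245.6]
ee_rot: [-0.139, 0.99, -0.0, 0.0]
contact_force: [0.7, -0.1, 0.2]
gripper_width: 0.4
grasp_force: 0.0
```

Request:
{"op": "carry_out", "data": {"motion": [[0,0,0,-20,16,0,-1],[0,0,0,-41,40,0,-1],[0,0,0,-41,40,0,-1],[0,0,0,-41,40,0,-1]]}}

```text
clock: 1.42
position: [459.2, -255.3, 245.3]
ee_rot: [-0.14, 0.99, -0.0, -0.0]
contact_force: [-0.3, -0.4, -0.4]
gripper_width: 0.3
grasp_force: 0.0
```

```bash
cat > st.py <<'E'
from bench import *
from h import *
def st():
    p=read_state();r=R.from_quat(p["ee_rot"]).as_matrix();o=np.array([573.2,-221.2]);X=np.array([.961,.276])
    q=p["position"];print(p["clock"],q.round(1),"sx,sy",((q[:2]-o)@X).round(1),((q[:2]-o)@[-X[1],X[0]]).round(1),"\n",r.round(3),p["gripper_width"],p["contact_force"].round(1))
    return p,r
E
python3 -c "
from st import *
st();cv2.imwrite('pics/s2.png',get_image('scene')['color'][100:300,180:480]);cv2.imwrite('pics/t2.png',cv2.resize(get_image('top')['color'][100:260,220:420],None,fx=4,fy=4))"
```

```text
1.425 [ 459.2 -255.3  245.3] sx,sy -119.0 -1.3 
 [[-0.961 -0.276 -0.   ]
 [-0.276  0.961 -0.   ]
 [ 0.     0.    -1.   ]] 0.28741215753607513 [-0.3 -0.4 -0.4]
```

Request:
{"op": "carry_out", "data": {"motion": [[0,0,0,0,0,45,-1],[0,0,0,0,0,93,-1],[0,0,0,0,0,93,-1],[0,0,0,-20,0,93,-1],[0,0,0,-20,0,93,-1]]}}

```text
clock: 2.15
position: [481.7, -250.0, 154.7]
ee_rot: [-0.14, 0.99, -0.001, 0.002]
contact_force: [0.7, 0.0, 0.6]
gripper_width: -0.1
grasp_force: 0.0
```

```bash
python3 -c "
from st import *
st();cv2.imwrite('pics/s3.png',cv2.resize(get_image('scene')['color'][110:290,190:390],None,fx=3,fy=3))
im=get_image('top')['color'];print(blobs(im,(8,150,100),(22,255,255)))"
```

```text
2.15 [ 481.7 -250.   154.7] sx,sy -95.9 -2.4 
 [[-0.961 -0.277  0.005]
 [-0.277  0.961 -0.002]
 [-0.005 -0.003 -1.   ]] -0.0970113221274514 [0.7 0.  0.6]
[([263.6, 141.9], [261, 141, 7, 3, 16]), ([284.0, 169.6], [279, 166, 11, 8, 70])]
```

View pics/s3.png

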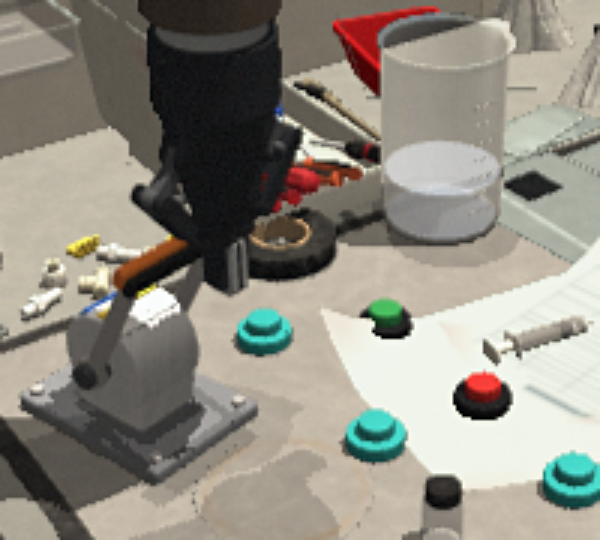

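The picture shows the shut fingertips (230,270) behind the black back of the bar (120–200, 240–290), with the tips a little below it. Pushing now.

Request:
{"op": "carry_out", "data": {"motion": [[0,0,0,-12,0,0,-1],[0,0,0,-24,0,0,-1],[0,0,0,-36,0,0,-1],[0,0,0,-48,0,0,-1],[0,0,0,-60,0,0,-1]]}}

```text
clock: 2.88
position: [535.7, -233.4, 152.9]
ee_rot: [-0.139, 0.99, -0.0, -0.001]
contact_force: [0.7, 0.6, -0.0]
gripper_width: -0.1
grasp_force: 0.0
```

Request:
{"op": "carry_out", "data": {"motion": [[0,0,0,-10,0,0,-1],[0,0,0,-20,0,0,-1],[0,0,0,-30,0,0,-1],[0,0,0,-40,0,0,-1],[0,0,0,-50,0,0,-1]]}}

```text
clock: 3.5
position: [581.5, -219.5, 150.7]
ee_rot: [-0.139, 0.99, 0.001, -0.004]
contact_force: [-3.9, -2.5, -3.5]
gripper_width: 0.4
grasp_force: 1.9
```

```bash
python3 -c "
from st import *
st();cv2.imwrite('pics/s4.png',cv2.resize(get_image('scene')['color'][110:290,190:390],None,fx=3,fy=3))
im=get_image('top')['color'];print(blobs(im,(8,150,100),(22,255,255)))"
```

```text
3.5 [ 581.5 -219.5  150.7] sx,sy 8.5 -0.7 
 [[-0.961 -0.275 -0.009]
 [-0.275  0.961  0.001]
 [ 0.008  0.003 -1.   ]] 0.3979073032935993 [-3.9 -2.5 -3.5]
[([520.5, 135.8], [516, 133, 8, 7, 23])]
```

View pics/s4.png

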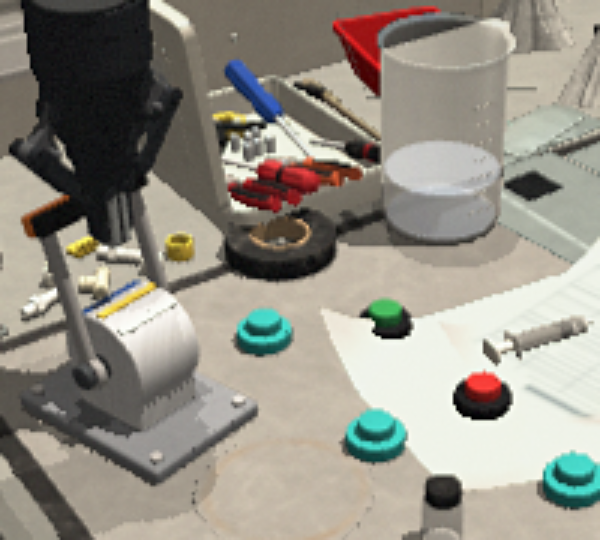

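The lever is past upright with the fingers on its back (115,220), in contact at about 5 N. Pushing on to the far stop.

Request:
{"op": "carry_out", "data": {"motion": [[0,0,0,-6,0,0,-1],[0,0,0,-12,0,0,-1],[0,0,0,-18,0,0,-1],[0,0,0,-22,0,0,-1],[0,0,0,-22,0,0,-1]]}}

```text
clock: 4.22
position: [602.5, -213.9, 152.4]
ee_rot: [-0.139, 0.99, 0.0, -0.004]
contact_force: [-7.8, -1.4, 5.1]
gripper_width: 0.2
grasp_force: 4.0
```

```bash
python3 -c "
from st import *
st();cv2.imwrite('pics/s5.png',cv2.resize(get_image('scene')['color'][110:290,190:390],None,fx=3,fy=3))"
```

```text
4.225 [ 602.5 -213.9  152.4] sx,sy 30.1 -1.1 
 [[-0.961 -0.276 -0.008]
 [-0.276  0.961 -0.001]
 [ 0.008  0.002 -1.   ]] 0.1726264746998386 [-7.8 -1.4  5.1]
```

View pics/s5.png

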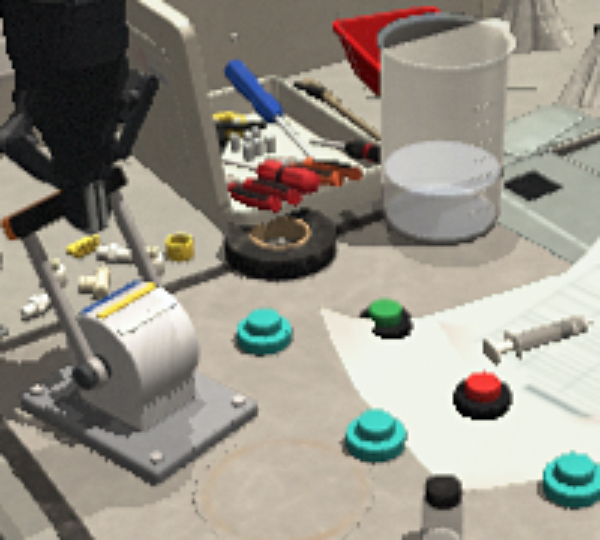

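The lever is nearly across but still pushing back at 8 N. A few more mm, watching the force.

Request:
{"op": "carry_out", "data": {"motion": [[0,0,0,-3,0,0,-1],[0,0,0,-6,0,0,-1],[0,0,0,-6,0,0,-1]]}}

```text
clock: 4.65
position: [603.0, -213.7, 152.4]
ee_rot: [-0.139, 0.99, 0.001, -0.01]
contact_force: [-17.9, -6.3, 9.8]
gripper_width: 0.3
grasp_force: 9.6
```

Request:
{"op": "carry_out", "data": {"motion": [[0,0,0,-3,0,0,-1],[0,0,0,-5,0,0,-1],[0,0,0,-5,0,0,-1]]}}

```text
clock: 5.03
position: [603.3, -213.6, 152.3]
ee_rot: [-0.138, 0.99, 0.001, -0.015]
contact_force: [-26.8, -7.7, 15.4]
gripper_width: -0.3
grasp_force: 14.4
```

```bash
python3 -c "
from st import *
st();cv2.imwrite('pics/s6.png',cv2.resize(get_image('scene')['color'][110:290,190:390],None,fx=3,fy=3))"
```

```text
5.025 [ 603.3 -213.6  152.3] sx,sy 31.1 -1.0 
 [[-0.961 -0.273 -0.03 ]
 [-0.273  0.962 -0.002]
 [ 0.03   0.007 -1.   ]] -0.28410979205241743 [-26.8  -7.7  15.4]
```

View pics/s6.png

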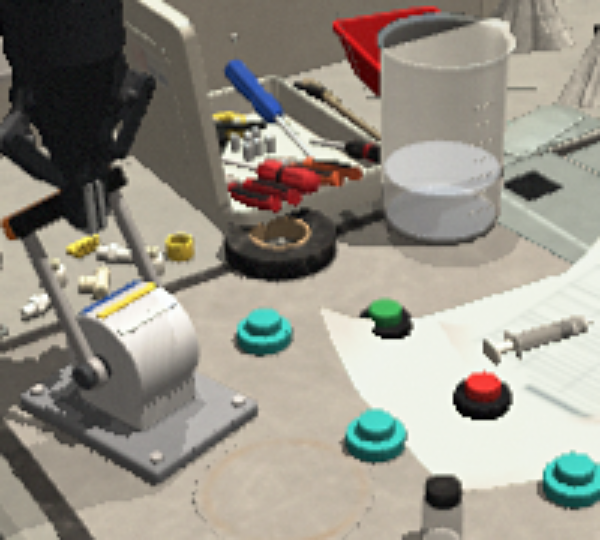

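Position holds at sx 31 (predicted 30 at the far stop) while the force climbs, and the bar did not move. That is the hard stop. Backing off and rising, then checking that the lever stays.

Request:
{"op": "carry_out", "data": {"motion": [[0,0,0,11,0,0,-1],[0,0,0,30,0,0,-1],[0,0,0,60,0,0,-1],[0,0,0,60,0,-30,-1],[0,0,0,60,0,-80,-1]]}}

```text
clock: 5.7
position: [557.3, -226.5, 231.6]
ee_rot: [-0.139, 0.99, 0.001, -0.002]
contact_force: [0.3, 0.7, 0.9]
gripper_width: -0.1
grasp_force: 0.0
```

```bash
python3 -c "
from st import *
p,r=st()
s=get_image('scene');t=get_image('top')
a=cv2.resize(s['color'][140:290,190:390],None,fx=3,fy=3);cv2.imwrite('pics/s7.png',a)
gt=blobs(t['color'],(50,120,40),(75,255,255));gs=blobs(s['color'],(50,120,40),(75,255,255));print(gt,gs)
g=np.array([555,-422,18+14.]);print('delta tool',r.T@(g-p['position']))
# where bar centre at the far stop should appear
b=np.array([573.2+.961*52.7,-221.2+.276*52.7,152]);K=R.from_quat(s['orientation']).as_matrix().T@(b-s['position']);K=s['mtx']@K;print('bar px in crop',(K[:2]/K[2]-[190,140])*3)"
```

```text
5.7 [ 557.3 -226.5  231.6] sx,sy -16.7 -0.7 
 [[-0.961 -0.276 -0.004]
 [-0.276  0.961  0.001]
 [ 0.004  0.002 -1.   ]] -0.06542154077387548 [0.3 0.7 0.9]
[([359.1, 170.9], [354, 166, 11, 11, 97])] [([493.5, 96.7], [490, 94, 8, 6, 30]), ([318.2, 214.1], [313, 210, 11, 9, 79])]
delta tool [  55.45393802 -187.71200651  199.39798248]
bar px in crop [ 64.08106135 108.28216393]
```

View pics/s7.png

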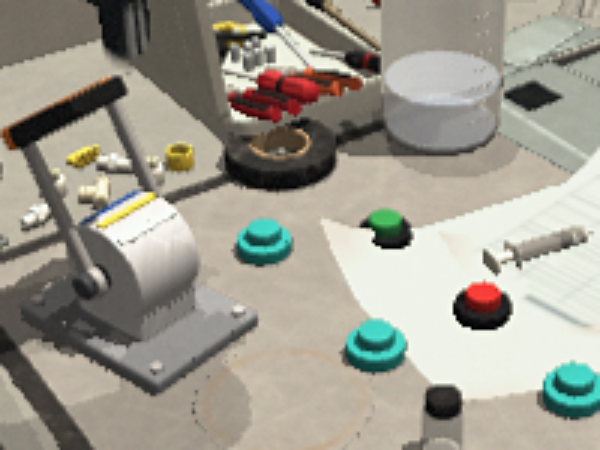

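The bar centre appears at (66,111) in the crop, against a predicted (64,108) for the far stop, and it stays with the tool away. Now to the green button.

Request:
{"op": "carry_out", "data": {"motion": [[0,0,0,14,-47,0,-1],[0,0,0,28,-94,0,-1],[0,0,0,42,-141,0,-1],[0,0,0,55,-188,0,-1],[0,0,0,55,-188,40,-1]]}}

```text
clock: 6.42
position: [558.9, -427.1, 194.6]
ee_rot: [-0.138, 0.99, -0.003, 0.003]
contact_force: [0.8, 0.5, -0.8]
gripper_width: 0.1
grasp_force: 0.0
```

Request:
{"op": "carry_out", "data": {"motion": [[0,0,0,0,0,50,-1],[0,0,0,0,0,100,-1],[0,0,0,0,0,130,-1],[0,0,0,0,0,130,-1]]}}

```text
clock: 6.92
position: [556.0, -421.6, 58.9]
ee_rot: [-0.139, 0.99, 0.002, -0.003]
contact_force: [0.2, -0.3, 0.4]
gripper_width: -0.5
grasp_force: 0.0
```

```bash
python3 -c "
from st import *
p,r=st()
g=np.array([555,-422,18+14.]);print('delta tool',r.T@(g-p['position']))
s=get_image('scene')
cv2.imwrite('pics/s8.png',cv2.resize(s['color'][150:260,260:400],None,fx=4,fy=4))"
```

```text
6.925 [ 556.  -421.6   58.9] sx,sy -71.9 -187.8 
 [[-0.961 -0.276 -0.006]
 [-0.276  0.961  0.003]
 [ 0.005  0.004 -1.   ]] -0.49068525922142636 [ 0.2 -0.3  0.4]
delta tool [ 0.90548949 -0.22861659 26.91720731]
```

View pics/s8.png

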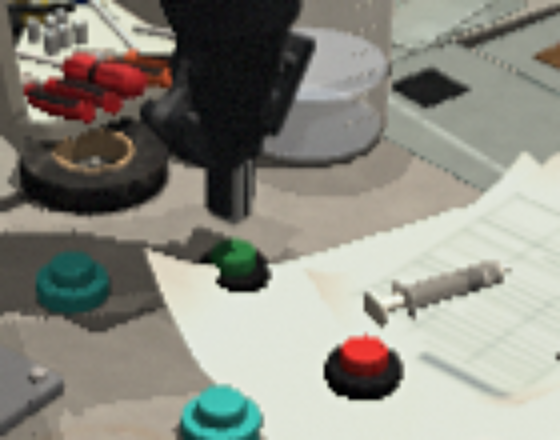

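The shut tips (232,215) stand right above the green cap (238,258), well clear of red. Pressing slowly.

Request:
{"op": "carry_out", "data": {"motion": [[0,0,0,0,0,15,-1],[0,0,0,0,0,26,-1],[0,0,0,0,0,32,-1],[0,0,0,0,0,37,-1],[0,0,0,0,0,37,-1]]}}

```text
clock: 7.6
position: [557.8, -422.7, 29.9]
ee_rot: [-0.14, 0.99, -0.001, 0.0]
contact_force: [-4.3, 5.5, 17.4]
gripper_width: -0.2
grasp_force: 8.6
```

Request:
{"op": "carry_out", "data": {"motion": [[0,0,0,0,0,2,-1],[0,0,0,0,0,2,-1]]}}

```text
clock: 7.85
position: [557.9, -422.7, 29.8]
ee_rot: [-0.14, 0.99, -0.001, 0.0]
contact_force: [-5.8, 7.3, 23.9]
gripper_width: -0.0
grasp_force: 12.0
```

Hard contact at 24 N, but z is 4 mm higher than expected. I'll check on the way up: a real press gives about 5 N fading over 6 mm.

```bash
python3 -c "
from st import *
st()
s=get_image('scene');print(blobs(s['color'],(50,120,30),(75,255,255),3))"
```

```text
7.85 [ 557.9 -422.7   29.8] sx,sy -70.3 -189.4 
 [[-0.961 -0.278  0.001]
 [-0.278  0.961 -0.002]
 [-0.    -0.002 -1.   ]] -0.049059666010631386 [-5.8  7.3 23.9]
[([493.6, 96.8], [490, 94, 8, 6, 31]), ([319.0, 216.1], [313, 213, 11, 6, 34])]
```

Request:
{"op": "carry_out", "data": {"motion": [[0,0,0,0,0,-6,-1],[0,0,0,0,0,-6,-1]]}}

```text
clock: 8.15
position: [557.9, -422.7, 31.2]
ee_rot: [-0.14, 0.99, -0.001, 0.001]
contact_force: [-1.0, 0.2, 4.0]
gripper_width: -0.2
grasp_force: 2.1
```

Request:
{"op": "carry_out", "data": {"motion": [[0,0,0,0,0,-3,-1],[0,0,0,0,0,-3,-1]]}}

```text
clock: 8.4
position: [557.9, -422.7, 32.6]
ee_rot: [-0.14, 0.99, -0.0, 0.0]
contact_force: [0.5, 1.1, 3.7]
gripper_width: 0.1
grasp_force: 1.7
```

Request:
{"op": "carry_out", "data": {"motion": [[0,0,0,0,0,-3,-1],[0,0,0,0,0,-3,-1]]}}

```text
clock: 8.65
position: [557.8, -422.7, 35.2]
ee_rot: [-0.139, 0.99, -0.0, 0.0]
contact_force: [1.6, -0.2, 2.0]
gripper_width: -0.0
grasp_force: 0.9
```

Request:
{"op": "carry_out", "data": {"motion": [[0,0,0,0,0,-3,-1],[0,0,0,0,0,-3,-1]]}}

```text
clock: 8.9
position: [556.7, -422.3, 37.7]
ee_rot: [-0.139, 0.99, 0.001, -0.001]
contact_force: [-0.5, 0.0, -1.2]
gripper_width: -0.2
grasp_force: 0.0
```

```bash
python3 -c "
from st import *
st()
s=get_image('scene');print(blobs(s['color'],(50,120,30),(75,255,255),3))"
```

```text
8.9 [ 556.7 -422.3   37.7] sx,sy -71.4 -188.7 
 [[-0.961 -0.276 -0.002]
 [-0.276  0.961  0.001]
 [ 0.001  0.001 -1.   ]] -0.15343481246688215 [-0.5  0.  -1.2]
[([493.5, 96.8], [490, 94, 8, 6, 32]), ([318.5, 215.0], [313, 211, 11, 8, 57])]
```

The profile (24 N hard at z 29.8, then 4 → 0 N by z about 36) is a full 6 mm press and release. Lifting clear, then a final check and hand-in.

Request:
{"op": "carry_out", "data": {"motion": [[0,0,0,0,0,-40,-1],[0,0,0,0,0,-90,-1],[0,0,0,0,0,-120,-1],[0,0,0,0,0,-120,-1],[0,0,0,0,0,-120,-1]]}}

```text
clock: 9.57
position: [556.6, -422.0, 156.9]
ee_rot: [-0.139, 0.99, 0.001, -0.001]
contact_force: [0.6, -0.3, -1.3]
gripper_width: -0.0
grasp_force: 0.0
```

```bash
python3 -c "
from st import *
st()
s=get_image('scene');print(blobs(s['color'],(50,120,40),(75,255,255),20)[-2:])
o=cv2.imread('pics/s7.png');n=cv2.resize(s['color'][140:290,190:390],None,fx=3,fy=3)
d=cv2.absdiff(o,n)
print('lever region diff',d[70:280,0:200].mean(),'vials/red',d[280:,330:].mean(),d[220:290,480:600].mean())
print(job_done())"
```

```text
9.575 [ 556.6 -422.   156.9] sx,sy -71.4 -188.4 
 [[-0.961 -0.276 -0.002]
 [-0.276  0.961  0.002]
 [ 0.002  0.002 -1.   ]] -0.02647620333779825 [ 0.6 -0.3 -1.3]
[([493.6, 96.7], [490, 94, 8, 6, 28]), ([318.2, 213.9], [313, 210, 11, 9, 78])]
lever region diff 24.237928571428572 vials/red 15.729310094408133 15.174920634920635
the job is handed in; nothing more can be done
None
```

I pushed the lever to its far stop, where it stayed after I backed off, then pressed the green button fully and let it come back up. The job was handed in at about 9.6 s with the arm clear; hand-in returned no verdict, and my last image check of the lever, vials and red button was inconclusive, though the arm only ever came down at the lever and the green button.

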